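# Press a label holder home behind the shelf lip

## Robot

A 7-joint arm with a two-finger parallel gripper is mounted at the origin on a cart in front of the work surface, level with it; the furniture and walls round the work are solid. World frame = base frame: x ahead of the robot, y to its left, z up, the work surface at z = 0. Lengths are in m, angles in rad, forces in N, time in s.
With the tool pointing down it reaches from about 0.425 to 0.875 m from the base axis. Payload 4.7 kg.
Tool frame: the origin (TCP) lies at the very end of the fingers, on their centre line; the grasp point (between the pads) lies behind it (ctrl.tcp_to_grasp is the y of the grasp point in the tool frame, in m); y points along the fingers, x is the direction in which the jaws open and shut, and the axes are right-handed (so a half turn about y gives the same grasp; the last joint's range is limited). The gripper opens to 87 mm and grips with 3 to 60 N. Pads are 19 mm wide; open, the fingers measure 117 mm over their backs; the gripper's body (75 mm by 190 mm) begins 51 mm behind the grasp point.
Start: joints at [1.343, 0.321, -0.07, 1.45, 0.023, 1.371, -0.057], TCP at [0.156, -0.631, 0.223] pointing down, gripper open.
Joint ranges: [-2.86, 2.86], [-0.3, 2.09], [-1.38, 1.24], [0.06, 2.45], [-1.56, 4.7], [0.09, 2.05], [-2.69, 2.69]. Speed limits (rad/s): [2.57, 2.57, 3.14, 3.14, 3.14, 3.14, 3.14].

## Interface

Orientations are given as a rotation vector (axis times angle).
In Python, from bench import ctrl, get_image, workorder gives the robot as it stands.
- The arm moves only by the tool drive_tool, never from a script. Its argument "increments" is text: rows parted by semicolons, each of 5 numbers parted by spaces: the shift along the tool's x, y, z in mm, then the turn about the tool's y in degrees, then the closure in counts, from 0 (fully open) to 255 (shut). In form: tx ty tz yaw fingers; .... A call has 1 to 20 rows; each row shifts and turns the commanded pose from where the row before left it, along the tool's axes as they then stand; what a row does not reach is not made up. A row lasts 1/8 s, in which the tool goes at most 62.5 mm and 10.7 degrees, less where a joint would pass 70% of its speed; a pose out of reach is approached as far as the arm can. A call is refused whole if a number of a shift passes 62.5 or a number of a turn 10.7, either way. A call with a gripper value outside its range is refused whole. The fingers move at their own pace and stop on an object; "squeeze" is the grip in N (left out, the last holds). Time passes only in rows, so rows that do not move let the fingers close. It gives the time, the measured TCP pose, the force and the opening at its end, in the units of the state.
- ctrl.get_state(): the state, without advancing time (a new reading comes with each control period).
- get_image(name): name is "scene" or "side" or "wrist"; returns a dict with "img" (420x560x3 uint8, red, green, blue), "mtx" (3x3 intrinsics, pixels), "camera_from_world" (4x4, takes a point from world to camera coordinates). Camera axes: x right, y up, looking along -z (the intrinsics and any distortion apply to the point x, -y, -z); pixel columns grow to the right and rows downward; lengths in m; the calibration is good to about 2 mm. A picture is of the moment at which its call begins. There is no depth.
- workorder.close_job(): hands the job in, once; it reports no verdict.
The state is a dict: "time": time; "joint_positions": joint angles; "qd": joint speeds; "joint_torque": joint torques, N m; "position": TCP position; "tool_rot": TCP orientation; "ft_force": force on the tool from outside, world axes, zero at the start; "torque": the same for the moment, N m; "grip_width": opening from 0.0 (shut) to 1.0 (fully open).
Only numpy, scipy, OpenCV 4.12 (cv2) and the standard library are available. Lean on these libraries where they do the work, as an engineer would, in place of code of your own. Each camera call takes 0.05 s, during which the arm holds its last target.

## Task

Take the label holder with the yellow card out of its stand and, card facing outward, push it down behind the lip on the front edge of the low tape shelf, in the bay in front of the brown tape roll. A spring under it pushes back: press until the holder is fully home on the channel floor, and finish while still holding it pressed home there, without letting go. Leave the blue-card holder and the two rolls where they are.

Things in the scene. Friction and masses are not known exactly. Their poses are not given: they have to be found in the camera images.
- yellow_holder_mid (a point): Centre (half-way up) of the loose white label holder with YELLOW card, 50 g, an upright plate 70 mm wide (y), 72 mm high (z, up). Upper 48 mm: 10 mm thick (x); lower 24 mm: a tongue 6 mm thick. The card is on the front (-x) and folded over the top edge. The back faces are flush, 5 mm to +x of this point; in front the upper part overhangs the tongue by 4 mm. Grip across the thickness near the top.
- yellow_holder_foot (a point): Middle of the underside of the yellow-card holder's 6 mm thick tongue, 36 mm below the holder's centre and 2 mm to its +x. The holder starts upright in either slot of the stand, with the stand's yaw.
- yellow_holder_card (a point): Middle of the yellow card on the holder's front face, 48 mm above the foot.
- blue_holder: An identical holder with a BLUE card, in the other slot of the stand; origin in the middle of the underside of its tongue. It stays there.
- holder_stand: Fixed grey stand, 70 (x) by 200 mm (y), 32 mm high, origin at the centre of its underside. Two slots side by side at y = +47 and -47 mm, each 8 mm across (x), 84 mm long, 20 mm deep (floor 12 mm above the bench); the holders stand loosely in them with 52 mm above the slot. Which slot holds which varies.
- tape_shelf: Fixed low shelf, 250 mm wide (y), board top at z = 60 mm; x points into the shelf, away from the robot. Origin: on the bench, mid-width, under the upright back face of the label channel along its front edge. In its frame (mm): back face x = 0, an upstand 6 thick with top z = 66; channel floor z = 38; lip's inner face x = -9 up to z = 52, then flaring outward to x = -15.7, z = 57.
- bay_left (a point): Middle of the channel floor in the left bay (shelf x = -4.5, y = +60, z = 38 mm), shelf axes. The bay is 9 mm across, 84 mm long between grey blocks as high as the straight lip. A black spring strip, 44 mm long, stands 6 mm above the floor and sinks flush under load: 5 N at first, 9 N when flush; then the holder's foot meets the rigid floor. A released holder is pushed up again.
- bay_right (a point): The same in the right bay (shelf x = -4.5, y = -60, z = 38 mm), with the same spring strip.
- brown_roll: Loose plain brown tape roll lying flat on the shelf board, 113 mm across, 48 mm high, origin at the centre of its underside, axes about those of the shelf. It lies behind one of the two bays, at shelf x = 115 mm and y = +60 or -60 mm; this tells the bay to use.
- white_roll: Loose white label roll, 96 mm across, 60 mm high, origin at the centre of its underside, behind the other bay.
Not all that is in view belongs to the job. Leave any green look-alike of the part that bears yellow_holder_mid alone.

How it is judged:
By the outcome, as a careful person would: the job done as asked, in the order asked, and still so for the second after the job is handed in, while the arm keeps its last pose, push and grip.
It also fails if it takes over 40 s, if anything falls off the work surface, if the arm or the gripper's body presses on something with over 40 N, if the wrist force passes 120 N, or if a joint passes its speed limit or range.

## Working session

There is one attempt and no reset: what is moved stays moved. The work goes in short steps, Python scripts to look and compute and a tool call to move; the robot and the scene stay as the last step left them, time stands still between calls to the robot, and variables do not carry over. Pictures are saved under pics/ and viewed, and the job is handed in when it is done.

Besides the shell and the picture viewer there is one more tool, called after "Call:" by a JSON object that holds its "api" and its "payload", one argument or row to a line. drive_tool: Moves the arm, as the interface text tells. Its arguments: {"type":"object","properties":{"increments":{"type":"string"},"squeeze":{"type":"number"}},"required":["increments"]}

```bash
mkdir -p pics; ls; python3 - <<'E'
from bench import ctrl,get_image
import cv2
s=ctrl.get_state();print(s,ctrl.tcp_to_grasp)
for n in["scene","side","wrist"]:
    d=get_image(n);cv2.imwrite(f"pics/a_{n}.png",d["img"][:,:,::-1]);print(n,d["mtx"],d["camera_from_world"],d.keys())
E
```

```text
pics
{'time': 0.0, 'joint_positions': array([ 1.34311843,  0.32184684, -0.07010121,  1.45170393,  0.02260424,
        1.37079968, -0.05690503]), 'qd': array([-1.44236693e-04, -1.89079367e-03,  1.14077597e-03,  5.76488282e-04,
        9.01022141e-04, -2.29620312e-04,  1.55472470e-05]), 'joint_torque': array([-9.18877267e-04, -4.91292500e+01, -4.04302133e-01, -3.12533355e+01,
       -6.39675278e-02,  4.34120209e-02,  1.57358295e-04]), 'position': array([ 0.15545183, -0.63055028,  0.22143165]), 'tool_rot': array([-1.31276107,  1.03039934, -1.02771245]), 'ft_force': array([-0.63895667,  0.04804009, -0.10486362]), 'torque': array([ 0.04361642, -0.06922292, -0.00280719]), 'grip_width': 0.9946810847380279} -0.0187
scene [[379.9635955    0.         279.2507331 ]
 [  0.         379.9635955  207.31016944]
 [  0.           0.           1.        ]] [[ 0.70606979 -0.70797178 -0.01553736 -0.31315822]
 [ 0.5011238   0.48403443  0.71734623 -0.34779024]
 [-0.50034027 -0.51428264  0.6965436  -0.62067765]
 [ 0.          0.          0.          1.        ]] dict_keys(['img', 'mtx', 'camera_from_world'])
side [[456.03610759   0.         284.11380568]
 [  0.         456.03610759 203.09283413]
 [  0.           0.           1.        ]] [[-0.99792313  0.06357016  0.01040525  0.51633793]
 [-0.02509374 -0.53241393  0.84611211 -0.0118149 ]
 [ 0.05932738  0.84409374  0.53290339 -1.19265899]
 [ 0.          0.          0.          1.        ]] dict_keys(['img', 'mtx', 'camera_from_world'])
wrist [[368.49993034   0.         280.87945774]
 [  0.         368.49993034 211.50677109]
 [  0.           0.           1.        ]] [[ 0.24037859 -0.97067838 -0.00126942 -0.64973959]
 [ 0.9352763   0.2319612  -0.26730552  0.03332032]
 [ 0.25976214  0.06306727  0.96361099 -0.39033105]
 [ 0.          0.          0.          1.        ]] dict_keys(['img', 'mtx', 'camera_from_world'])
```

View pics/a_scene.png

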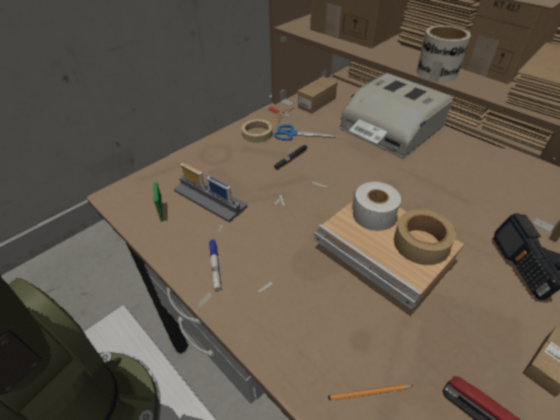

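View pics/a_side.png

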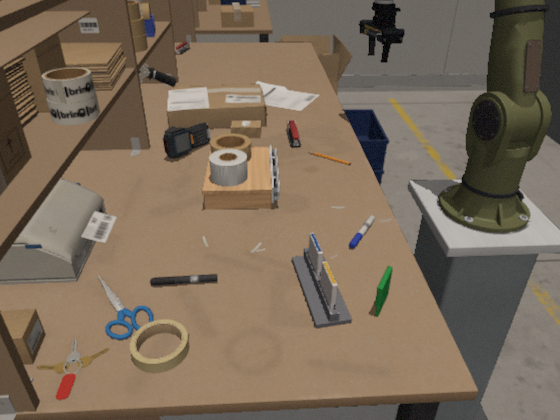

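View pics/a_wrist.png

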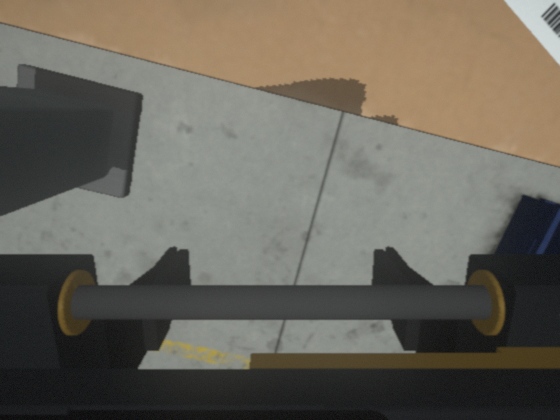

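```bash
cat > h.py <<'E'
import numpy as np,cv2
from bench import ctrl,get_image
from scipy.spatial.transform import Rotation as R
def ray(d,uv):
    T=d["camera_from_world"];K=d["mtx"];Rm=T[:3,:3];c=-Rm.T@T[:3,3]
    u,v=uv;p=np.array([(u-K[0,2])/K[0,0],-(v-K[1,2])/K[1,1],-1.0])
    return c,Rm.T@p
def onz(d,uv,z):
    c,r=ray(d,uv);return c+r*(z-c[2])/r[2]
def tri(l):
    A=np.zeros((3,3));b=np.zeros(3)
    for d,uv in l:
        c,r=ray(d,uv);r=r/np.linalg.norm(r);P=np.eye(3)-np.outer(r,r);A+=P;b+=P@c
    x=np.linalg.solve(A,b);return x
def proj(d,p):
    T=d["camera_from_world"];q=T[:3,:3]@np.array(p)+T[:3,3];K=d["mtx"]
    return np.array([K[0,0]*q[0]/-q[2]+K[0,2],K[1,1]*-q[1]/-q[2]+K[1,2]])
def crop(img,x0,y0,x1,y1,f,name):
    c=cv2.resize(img[y0:y1,x0:x1,::-1],None,fx=f,fy=f,interpolation=cv2.INTER_CUBIC);cv2.imwrite(name,c)
E
python3 - <<'E'
from h import *
import pickle
D={}
for n in["scene","side"]:
    D[n]=get_image(n)
    T=D[n]["camera_from_world"];print(-T[:3,:3].T@T[:3,3])
pickle.dump(D,open("D.pkl","wb"))
crop(D["scene"]["img"],145,150,265,230,6,"pics/b1.png")
crop(D["scene"]["img"],300,170,480,310,4,"pics/b2.png")
crop(D["side"]["img"],280,220,400,330,5,"pics/b3.png")
crop(D["side"]["img"],190,130,300,215,6,"pics/b4.png")
E
```

```text
[ 0.0848475  -0.37256847  0.67694941]
[0.58572642 0.96760189 0.64019611]
```

View pics/b1.png

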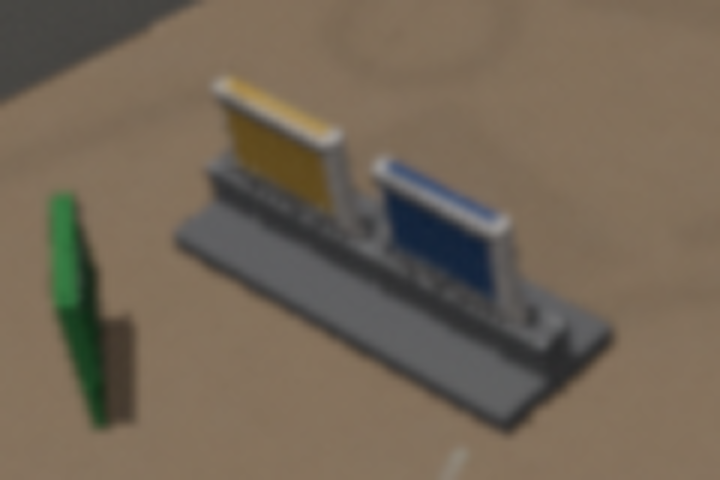

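View pics/b2.png

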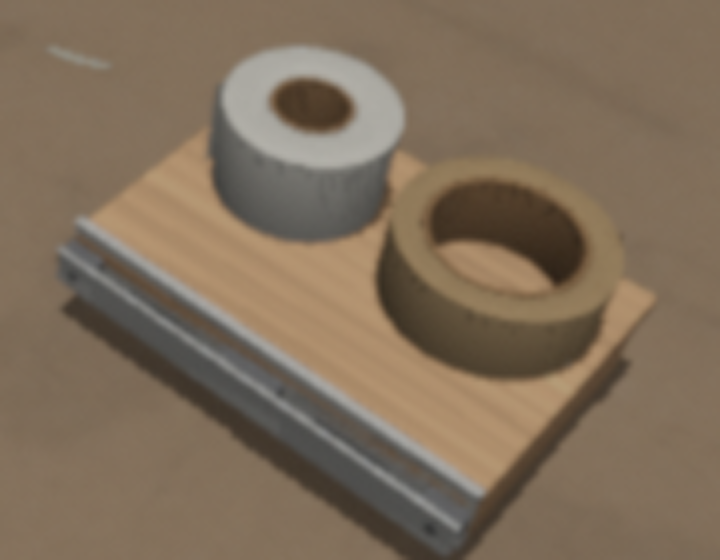

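View pics/b3.png

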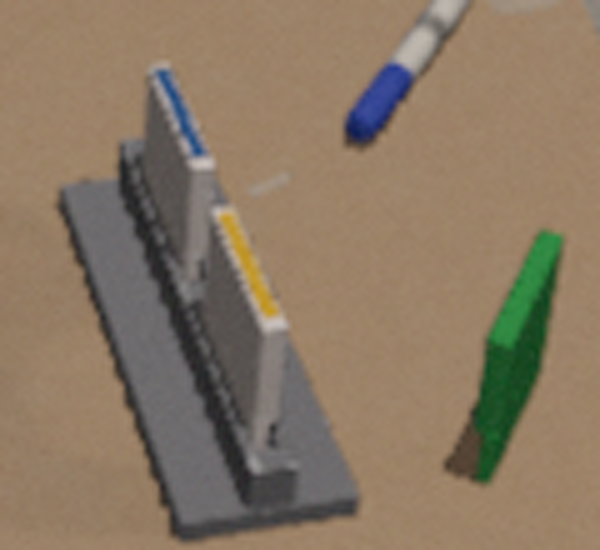

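View pics/b4.png

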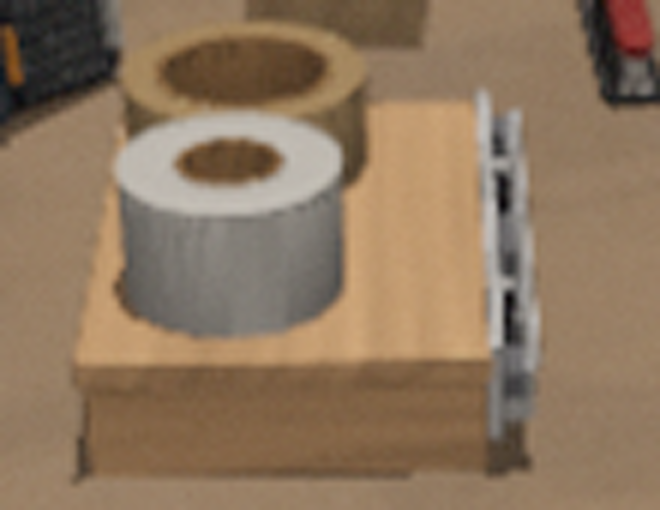

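```bash
python3 - <<'E'
from h import *
import pickle
D=pickle.load(open("D.pkl","rb"));S=D["scene"];Q=D["side"]
f1=lambda x,y:(145+(x+.5)/6-.5,150+(y+.5)/6-.5)
f2=lambda x,y:(300+(x+.5)/4-.5,170+(y+.5)/4-.5)
f3=lambda x,y:(280+(x+.5)/5-.5,220+(y+.5)/5-.5)
f4=lambda x,y:(190+(x+.5)/6-.5,130+(y+.5)/6-.5)
np.set_printoptions(precision=4,suppress=True)
print("yellow top scene");
for p in[(213,88),(228,78),(332,148),(346,130)]:print(onz(S,f1(*p),.084))
print("yellow top side")
for p in[(212,210),(235,207),(262,328),(288,320)]:print(onz(Q,f3(*p),.084))
print("blue top scene")
for p in[(375,170),(388,158),(500,233),(514,215)]:print(onz(S,f1(*p),.084))
print("blue top side")
for p in[(150,70),(168,64),(188,165),(214,158)]:print(onz(Q,f3(*p),.084))
print("stand base scene");
for p in[(177,238),(508,425),(612,335)]:print(onz(S,f1(*p),.006))
print("stand base side");
for p in[(62,188),(178,530),(356,500)]:print(onz(Q,f3(*p),.006))
print("upstand back edge top z66 scene")
for p in[(83,218),(483,493)]:print(onz(S,f2(*p),.066))
print("upstand top side")
for p in[(482,95),(495,360)]:print(onz(Q,f4(*p),.066))
print("lip top z57 scene, outer")
for p in[(60,252),(455,540)]:print(onz(S,f2(*p),.057))
print("lip side")
for p in[(520,115),(535,345)]:print(onz(Q,f4(*p),.057))
print("brown/white top centre");
print(onz(S,f2(508,240),.108),onz(S,f2(314,106),.120),onz(Q,f4(242,75),.108),onz(Q,f4(229,162),.120))
E
```

```text
yellow top scene
[0.4466 0.3588 0.084 ]
[0.4551 0.36   0.084 ]
[0.4575 0.2893 0.084 ]
[0.4687 0.2947 0.084 ]
yellow top side
[0.465  0.2986 0.084 ]
[0.456  0.2973 0.084 ]
[0.456  0.3647 0.084 ]
[0.446  0.3611 0.084 ]
blue top scene
[0.4612 0.2651 0.084 ]
[0.4696 0.2674 0.084 ]
[0.4718 0.1981 0.084 ]
[0.4826 0.2025 0.084 ]
blue top side
[0.4786 0.2074 0.084 ]
[0.4707 0.2036 0.084 ]
[0.4707 0.2709 0.084 ]
[0.46  0.267 0.084]
stand base scene
[0.42   0.3749 0.006 ]
[0.4488 0.1785 0.006 ]
[0.5138 0.1877 0.006 ]
stand base side
[0.512  0.1864 0.006 ]
[0.485  0.3858 0.006 ]
[0.417  0.3748 0.006 ]
upstand back edge top z66 scene
[ 0.549  -0.0242  0.066 ]
[ 0.5444 -0.2719  0.066 ]
upstand top side
[ 0.5434 -0.2629  0.066 ]
[ 0.5476 -0.006   0.066 ]
lip top z57 scene, outer
[ 0.5277 -0.0267  0.057 ]
[ 0.5197 -0.2743  0.057 ]
lip side
[ 0.5249 -0.2583  0.057 ]
[ 0.5296 -0.033   0.057 ]
brown/white top centre
[ 0.6539 -0.2112  0.108 ] [ 0.6577 -0.0903  0.12  ] [ 0.6564 -0.1992  0.108 ] [ 0.6571 -0.0849  0.12  ]
```

```bash
cat >> h.py <<'E'
def plan(p,yaw=None):
    "shift in tool axes (mm) from now to world point p; turn about tool y to have tool x along world dir yaw(deg, mod 180)"
    s=ctrl.get_state();Rt=R.from_rotvec(s["tool_rot"]).as_matrix()
    d=Rt.T@(np.array(p)-s["position"])*1000
    print("t",round(s["time"],2),"pos",s["position"],"toolx",Rt[:,0],"tooly",Rt[:,1],"shift",d,"F",s["ft_force"],"w",s["grip_width"])
    if yaw is not None:
        a=np.degrees(np.arctan2(Rt[1,0],Rt[0,0]));e=(yaw-a+90)%180-90
        print("toolx ang",a,"turn about tool y",-e if Rt[2,1]<0 else e)
E
python3 - <<'E'
from h import *
np.set_printoptions(precision=4,suppress=True)
plan([.457,.328,.22],8.4)
d=get_image("wrist");T=d["camera_from_world"];s=ctrl.get_state();Rt=R.from_rotvec(s["tool_rot"]).as_matrix()
print(Rt.T@(-T[:3,:3].T@T[:3,3]-s["position"]),(T[:3,:3]@Rt).T)
E
```

```text
t 0.25 pos [ 0.1556 -0.6309  0.2221] toolx [ 0.2395 -0.9709 -0.0008] tooly [-0.0003  0.0008 -1.    ] shift [-858.7697    2.7475  522.3018] F [ 0.2514 -0.5816  0.5738] w 0.9999678381773686
toolx ang -76.14426680666455 turn about tool y -84.54426680666455
[ 0.0003 -0.1625  0.0729] [[ 1.     -0.0008 -0.0004]
 [-0.0001  0.2672 -0.9636]
 [ 0.0009  0.9636  0.2672]]
```

Call:
{"api": "drive_tool", "payload": {
  "increments": "0 0 0 -10.5 0;0 0 0 -10.5 0;0 0 0 -10.5 0;0 0 0 -10.5 0;0 0 0 -10.5 0;0 0 0 -10.5 0;0 0 0 -10.5 0;0 0 0 -10.5 0;0 0 0 -0.5 0;0 0 0 0 0"
}}

```text
time: 1.55
position: [0.1555, -0.6311, 0.2225]
tool_rot: [-1.568, -0.112, 0.112]
ft_force: [-0.6, 0.7, -0.1]
grip_width: 1.001
```

Call:
{"api": "drive_tool", "payload": {
  "increments": "47 0 28 0 0;47 0 28 0 0;47 0 28 0 0;47 0 28 0 0;47 0 28 0 0;47 0 28 0 0;47 0 28 0 0;47 0 28 0 0;0 0 0 0 0"
}}

```text
time: 2.68
position: [0.4996, -0.3491, 0.2229]
tool_rot: [-1.565, -0.123, 0.118]
ft_force: [-0.2, -0.2, -0.4]
grip_width: 1.0
```

Call:
{"api": "drive_tool", "payload": {
  "increments": "4 0 50 0 0;4 0 50 0 0;4 0 50 0 0;4 0 50 0 0;4 0 50 0 0;4 0 50 0 0;4 0 50 0 0;4 0 50 0 0;4 0 50 0 0;4 0 50 0 0;4 0 50 0 0;4 0 50 0 0;4 0 50 0 0;0 0 0 0 0;0 0 0 0 0"
}}

```text
time: 4.55
position: [0.4525, 0.2946, 0.2222]
tool_rot: [-1.569, -0.113, 0.113]
ft_force: [0.2, 0.1, 0.1]
grip_width: 1.005
```

```bash
python3 - <<'E'
from h import *
np.set_printoptions(precision=4,suppress=True)
plan([.457,.328,.22],8.4)
print(ctrl.get_state()["joint_positions"])
d=get_image("wrist");cv2.imwrite("pics/c.png",d["img"][:,:,::-1])
print(proj(d,[.457,.328,.084]))
E
```

```text
t 4.55 pos [0.4525 0.2946 0.2222] toolx [ 0.9897  0.1434 -0.0005] tooly [-0.0003 -0.0013 -1.    ] shift [ 9.2334  2.1333 32.4564] F [0.1973 0.1336 0.1146] w 1.004726748661762
toolx ang 8.245615497971562 turn about tool y -0.15438450202843512
[ 0.3419  0.2156 -1.086   1.6965  0.1961  1.3487 -0.6344]
[292.3819 160.1525]
```

View pics/c.png

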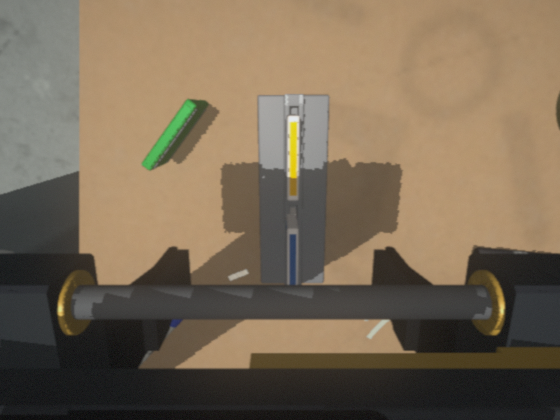

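```bash
python3 - <<'E'
from h import *
np.set_printoptions(precision=4,suppress=True)
d=get_image("wrist");im=d["img"];crop(im,250,85,340,215,6,"pics/c2.png")
hsv=cv2.cvtColor(im,cv2.COLOR_RGB2HSV)
m=cv2.inRange(hsv,(20,140,60),(35,255,255));m[230:]=0
y,x=np.nonzero(m);print(x.min(),x.max(),y.min(),y.max())
r=cv2.minAreaRect(np.stack([x,y],1).astype(np.float32));print(r)
w=cv2.inRange(hsv,(0,0,150),(180,60,255));w[230:]=0;w[:,:270]=0;w[:,320:]=0
m2=cv2.bitwise_or(m,w)
y,x=np.nonzero(m2)
r=cv2.minAreaRect(np.stack([x,y],1).astype(np.float32));print(r,len(x))
for v in (125,150,175,190):print(v,im[v,282:306].astype(int).sum(1)//3)
E
```

```text
289 295 121 193
((292.0, 157.0), (72.0, 6.0), 90.0)
((294.5, 143.0), (100.0, 49.0), 90.0) 3035
125 [156 140 131 135 147 190 217 206 178 161 157 158 155 163 177 189 173 131
  98  94 108 136 154 158]
150 [152 134 123 127 143 172 176 169 160 153 153 157 158 174 196 198 160 120
 130 138 129 133 149 153]
175 [ 82  80  80  93 121 170 190 181 162 148 147 150 151 167 185 188 151 103
  85  81  78  81  86  85]
190 [ 80  77  76  80  89 110 119 111  98  94  94  93  96 103 118 120 103  87
  82  80  81  83  82  83]
```

View pics/c2.png

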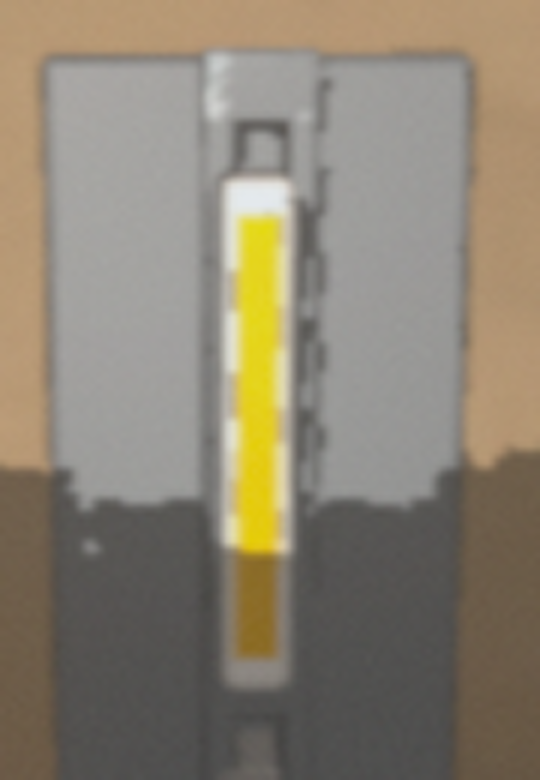

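```bash
python3 - <<'E'
from h import *
np.set_printoptions(precision=4,suppress=True)
d=get_image("wrist")
f=lambda x,y:(250+(x+.5)/6-.5,85+(y+.5)/6-.5)
P=[onz(d,f(*p),.084) for p in[(222,178),(291,178),(222,688),(291,688)]]
print(np.array(P)); c=np.mean(P,0);print(c,np.degrees(np.arctan2(*( (P[0]-P[2])[:2]*[-1,1]))),np.degrees(np.arctan2(*( (P[1]-P[3])[:2]*[-1,1]))))
plan([c[0],c[1],.15],8.3)
E
```

```text
[[0.4477 0.3622 0.084 ]
 [0.4566 0.3635 0.084 ]
 [0.4578 0.2939 0.084 ]
 [0.4673 0.2953 0.084 ]]
[0.4574 0.3287 0.084 ] 8.429415552175024 8.909523843624761
t 4.7 pos [0.453  0.2938 0.2224] toolx [0.9899 0.1415 0.0003] tooly [ 0.0005 -0.0015 -1.    ] shift [ 9.2191 72.3802 34.1035] F [ 0.8404 -0.4404 -0.9897] w 1.001918421704394
toolx ang 8.136642374624838 turn about tool y -0.16335762537516985
```

Call:
{"api": "drive_tool", "payload": {
  "increments": "3 0 11.5 -0.3 120;3 0 11.5 0 120;3 0 11 0 120;0 30 0 0 120;0 40 0 0 120;0 0 0 0 120"
}}

```text
time: 5.45
position: [0.454, 0.3301, 0.1499]
tool_rot: [-1.57, -0.115, 0.124]
ft_force: [1.0, 0.5, 0.8]
grip_width: 0.54
```

```bash
python3 - <<'E'
from h import *
np.set_printoptions(precision=4,suppress=True)
plan([.4574,.3287,.049],8.5)
d=get_image("wrist");cv2.imwrite("pics/d.png",d["img"][:,:,::-1])
E
```

```text
t 5.45 pos [0.454  0.3301 0.1499] toolx [ 0.9884  0.1517 -0.0057] tooly [-0.0054 -0.0026 -1.    ] shift [  3.6862 100.8769  -1.6699] F [0.9813 0.4985 0.7708] w 0.5396407829642274
toolx ang 8.727117549525493 turn about tool y 0.22711754952548802
```

View pics/d.png

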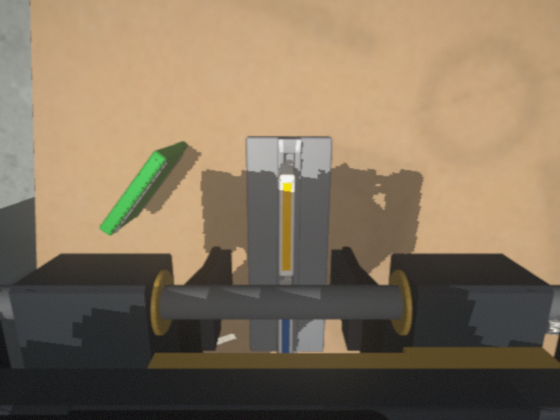

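Call:
{"api": "drive_tool", "payload": {
  "increments": "1 20 -1 0 120;1 20 0 0 120;0 20 0 0 120;0 0 0 0 120;0 0 0 0 120"
}}

```text
time: 6.12
position: [0.4581, 0.3304, 0.0927]
tool_rot: [-1.567, -0.119, 0.119]
ft_force: [0.7, -0.2, 0.2]
grip_width: 0.529
```

```bash
python3 - <<'E'
from h import *
np.set_printoptions(precision=4,suppress=True)
plan([.4574,.3287,.049],8.5)
d=get_image("side");cv2.imwrite("pics/d2.png",d["img"][:,:,::-1]);crop(d["img"],260,180,400,330,4,"pics/d3.png")
plan([.4574,.3287,.049],8.5)
print(ctrl.get_state()["joint_positions"])
E
```

```text
t 6.12 pos [0.4581 0.3304 0.0927] toolx [0.9886 0.1506 0.0001] tooly [ 0.0001  0.0004 -1.    ] shift [-0.9565 43.7159 -1.612 ] F [ 0.698  -0.2329  0.2067] w 0.5285085772910515
toolx ang 8.663744666178228 turn about tool y 0.16374466617823202
t 6.17 pos [0.4583 0.3305 0.0931] toolx [0.9886 0.1507 0.0008] tooly [ 0.0007  0.0006 -1.    ] shift [-1.2129 44.0608 -1.7071] F [ 0.7659 -0.4813  0.4928] w 0.5297879077919426
toolx ang 8.665022209061465 turn about tool y 0.16502220906146192
[ 0.1665  0.4178 -1.007   1.7926  0.3863  1.1447 -0.8142]
```

View pics/d3.png

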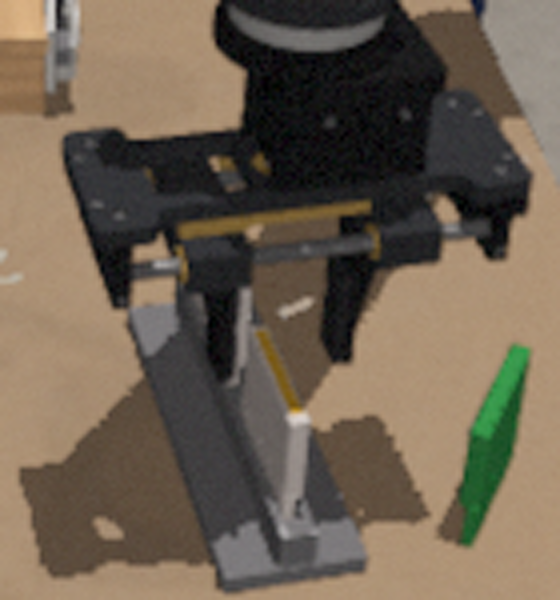

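```bash
python3 - <<'E'
from h import *
d=get_image("side");f=lambda p:(proj(d,p)-[260,180])*4
print(f([.458,.3305,.093]),f([.4574,.3287,.084]))
s=get_image("scene");cv2.imwrite("pics/e.png",s["img"][:,:,::-1]);crop(s["img"],145,110,265,230,5,"pics/e.png")
E
```

```text
[273.57643855 355.18069852] [273.08758057 367.56782122]
```

View pics/e.png

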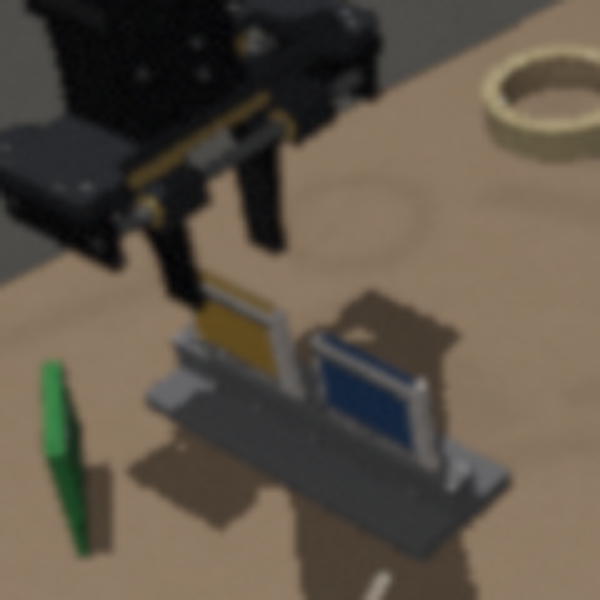

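Call:
{"api": "drive_tool", "payload": {
  "increments": "-1 15 -1.5 0 120;0 15 0 0 120;0 14 0 0 120;0 0 0 0 120;0 0 0 0 120",
  "squeeze": 30
}}

```text
time: 6.9
position: [0.4573, 0.3287, 0.0485]
tool_rot: [-1.567, -0.119, 0.119]
ft_force: [1.1, 0.5, 0.5]
grip_width: 0.532
```

```bash
python3 - <<'E'
from h import *
np.set_printoptions(precision=4,suppress=True)
plan([.4574,.3287,.049],8.5)
E
```

```text
t 6.9 pos [0.4573 0.3287 0.0485] toolx [ 0.9886  0.1507 -0.0001] tooly [-0.0002  0.0003 -1.    ] shift [ 0.133  -0.4695 -0.0479] F [1.1074 0.5456 0.5077] w 0.5319103626226468
toolx ang 8.668728082667329 turn about tool y 0.16872808266732875
```

Call:
{"api": "drive_tool", "payload": {
  "increments": "0 0 0 0 255;0 0 0 0 255;0 0 0 0 255;0 0 0 0 255;0 0 0 0 255",
  "squeeze": 50
}}

```text
time: 7.52
position: [0.4574, 0.3284, 0.0486]
tool_rot: [-1.568, -0.119, 0.119]
ft_force: [-0.0, -0.1, 1.0]
grip_width: 0.111
```

Call:
{"api": "drive_tool", "payload": {
  "increments": "0 0 0 0 255;0 -8 0 0 255;0 -15 0 0 255;0 -25 0 0 255;0 -40 0 0 255;0 -40 0 0 255;0 0 0 0 255;0 0 0 0 255"
}}

```text
time: 8.52
position: [0.4571, 0.3282, 0.1765]
tool_rot: [-1.568, -0.119, 0.119]
ft_force: [-0.5, -0.9, -0.8]
grip_width: 0.11
```

```bash
python3 - <<'E'
from h import *
np.set_printoptions(precision=4,suppress=True)
plan([.53,-.21,.178],-1.2)
print(ctrl.get_state()["joint_positions"])
a=get_image("side")["img"][:,:,::-1];b=get_image("scene")["img"][:,:,::-1]
cv2.imwrite("pics/f.png",np.hstack([a[130:330,220:420],b[50:250,120:320]]).repeat(2,0).repeat(2,1))
E
```

```text
t 8.53 pos [0.4571 0.3282 0.1765] toolx [0.9886 0.1505 0.0001] tooly [ 0.0002 -0.0006 -1.    ] shift [  -8.9366   -1.0905 -543.0089] F [-0.5185 -0.9017 -0.8113] w 0.10963044655863693
toolx ang 8.656455224597394 turn about tool y 9.856455224597397
[ 0.2287  0.3257 -1.0635  1.7059  0.2963  1.2857 -0.7462]
```

View pics/f.png

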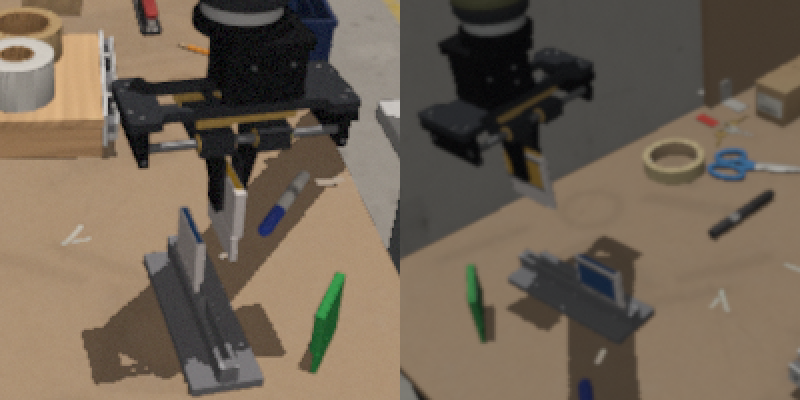

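Call:
{"api": "drive_tool", "payload": {
  "increments": "0 -30 -10 0 255;-4 -30 -30 0 255;-4 0 -48 0 255;-4 0 -48 0 255;-4 0 -48 0 255;-4 0 -48 0 255;-4 0 -48 0 255;-4 0 -48 0 255;-4 0 -48 0 255;-4 0 -48 0 255;-4 0 -48 0 255;-4 0 -48 0 255;-4 0 -48 0 255;-4 0 -40 0 255;-4 0 -20 5 255;0 0 0 4.9 255;0 0 0 0 255;0 0 0 0 255"
}}

```text
time: 10.88
position: [0.4963, -0.3002, 0.2359]
tool_rot: [-1.57, 0.016, -0.015]
ft_force: [-0.6, 0.7, -0.3]
grip_width: 0.111
```

```bash
python3 - <<'E'
from h import *
np.set_printoptions(precision=4,suppress=True)
plan([.53,-.21,.178],-1.2)
print(ctrl.get_state()["joint_positions"])
d=get_image("wrist");cv2.imwrite("pics/g.png",d["img"][:,:,::-1])
print(proj(d,[.54,-.21,.066]))
E
```

```text
t 10.88 pos [ 0.4963 -0.3002  0.2359] toolx [ 0.9998 -0.0194 -0.001 ] tooly [-0.0009  0.0007 -1.    ] shift [31.9671 57.9341 90.7639] F [-0.644  0.668 -0.348] w 0.11080218217842519
toolx ang -1.1125736263875083 turn about tool y 0.0874263736124874
[ 1.0384  0.2169 -0.6244  1.5924  0.1284  1.375   0.3805]
[330.1126  87.1416]
```

View pics/g.png

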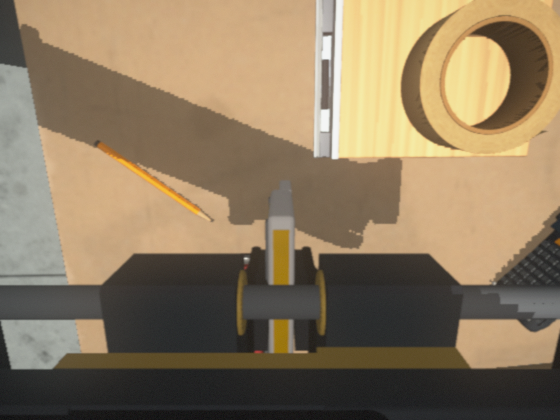

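```bash
python3 - <<'E'
from h import *
import pickle
d=get_image("wrist");pickle.dump(d,open("W.pkl","wb"))
im=d["img"];crop(im,300,0,360,80,7,"pics/g1.png");crop(im,300,80,360,165,7,"pics/g2.png")
a=cv2.imread("pics/g1.png");b=cv2.imread("pics/g2.png");b=b[:560];
a=np.pad(a,((0,560-a.shape[0]),(0,0),(0,0)));cv2.imwrite("pics/g3.png",np.hstack([a,b[:560] if b.shape[0]>=560 else b])[:, :800])
E
```

```text
(no output)
```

View pics/g1.png

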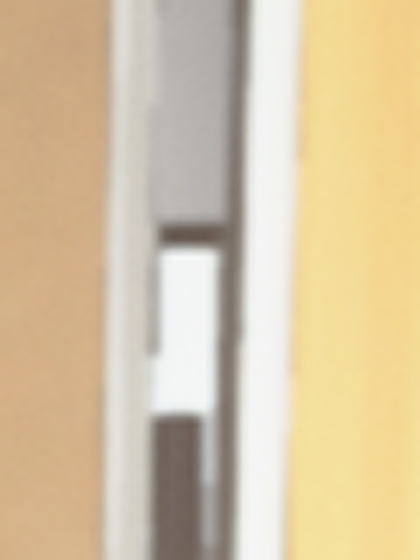

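View pics/g2.png

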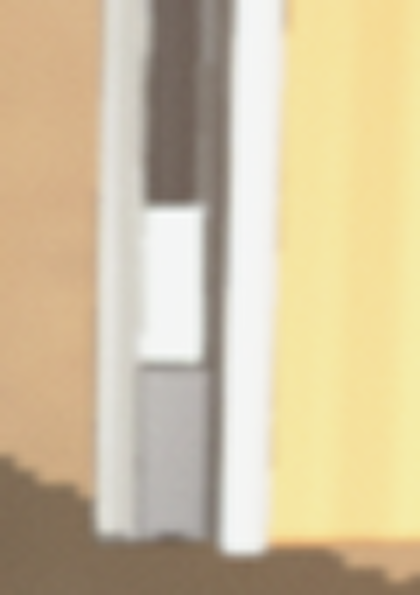

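```bash
python3 - <<'E'
from h import *
import pickle
np.set_printoptions(precision=4,suppress=True)
d=pickle.load(open("W.pkl","rb"))
f1=lambda x,y:(300+(x+.5)/7-.5,(y+.5)/7-.5)
f2=lambda x,y:(300+(x+.5)/7-.5,80+(y+.5)/7-.5)
def q(n,p,z):print(n,onz(d,p,z))
q("upst front far x=0",f1(252,10),.066);q("x=0",f1(240,400),.066);q("x=0",f2(230,200),.066);q("x=0",f2(220,530),.066)
q("x=6 far",f1(302,10),.066);q("x6",f1(288,400),.066);q("x6",f2(268,530),.066);q("end y-125",f2(243,553),.066)
q("lip inner edge z52",f1(158,20),.052);q("lip in",f2(135,500),.052)
q("lip outer z57 -15.7",f1(110,20),.057);q("",f2(95,500),.057)
q("block edge y-18",f1(190,225),.052);q("block edge y-102",f2(172,364),.052);q("end blk y-125",f2(170,537),.052)
q("spring -38",f1(178,412),.044);q("spring -82",f2(175,205),.044)
q("roll ctr",(492,74),.108)
E
```

```text
upst front far x=0 [ 0.5435 -0.144   0.066 ]
x=0 [ 0.5429 -0.1859  0.066 ]
x=0 [ 0.5425 -0.2275  0.066 ]
x=0 [ 0.542  -0.2683  0.066 ]
x=6 far [ 0.5493 -0.1441  0.066 ]
x6 [ 0.5487 -0.186   0.066 ]
x6 [ 0.5481 -0.2684  0.066 ]
end y-125 [ 0.545  -0.2713  0.066 ]
lip inner edge z52 [ 0.5341 -0.1414  0.052 ]
lip in [ 0.5324 -0.2658  0.052 ]
lip outer z57 -15.7 [ 0.5279 -0.1425  0.057 ]
 [ 0.5266 -0.2651  0.057 ]
block edge y-18 [ 0.5383 -0.164   0.052 ]
block edge y-102 [ 0.5371 -0.2481  0.052 ]
end blk y-125 [ 0.5371 -0.2708  0.052 ]
spring -38 [ 0.538  -0.1844  0.044 ]
spring -82 [ 0.5381 -0.228   0.044 ]
roll ctr [ 0.6547 -0.2053  0.108 ]
```

Call:
{"api": "drive_tool", "payload": {
  "increments": "9 0 24 -0.4 255;9 0 24 0 255;9 0 24 0 255;10 0 23 0 255;0 30 0 0 255;0 40 0 0 255;0 30 0 0 255;0 0 0 0 255;0 0 0 0 255"
}}

```text
time: 12.1
position: [0.5362, -0.2056, 0.138]
tool_rot: [-1.571, 0.009, -0.012]
ft_force: [-0.1, 0.5, 1.0]
grip_width: 0.109
```

```bash
python3 - <<'E'
from h import *
np.set_printoptions(precision=4,suppress=True)
plan([.5355,-.206,.1],-.7)
print(ctrl.get_state()["joint_positions"])
d=get_image("wrist");cv2.imwrite("pics/i.png",d["img"][:,:,::-1])
a=get_image("side")["img"];crop(a,180,60,330,220,3,"pics/i1.png");b=get_image("scene")["img"];crop(b,280,130,440,290,3,"pics/i2.png")
A=cv2.imread("pics/i1.png");B=cv2.imread("pics/i2.png");C=cv2.resize(d["img"][0:260,200:460,::-1],(480,480));cv2.imwrite("pics/i3.png",cv2.resize(np.hstack([A,B[:480]]),(790,408)));cv2.imwrite("pics/i4.png",C)
E
```

```text
t 12.1 pos [ 0.5362 -0.2056  0.138 ] toolx [ 0.9999 -0.0133  0.002 ] tooly [ 0.002  -0.0005 -1.    ] shift [-0.731  38.039  -0.4405] F [-0.133   0.5212  1.0116] w 0.10862121633859174
toolx ang -0.7628447024786621 turn about tool y -0.0628447024786567
[ 0.9018  0.2828 -0.676   1.7337  0.1893  1.1892  0.1613]
```

View pics/i3.png

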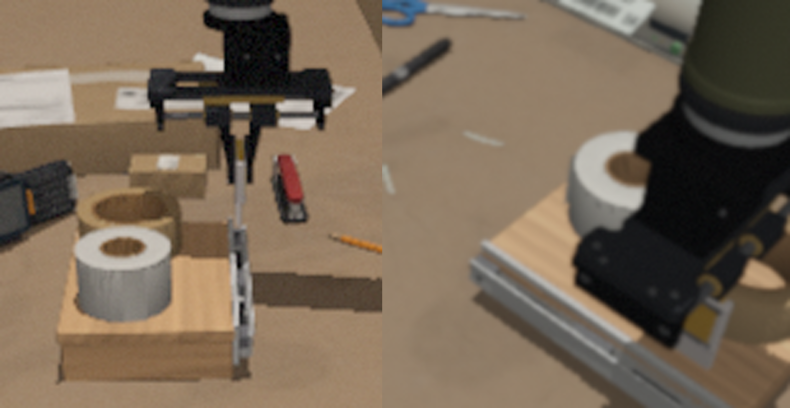

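View pics/i4.png

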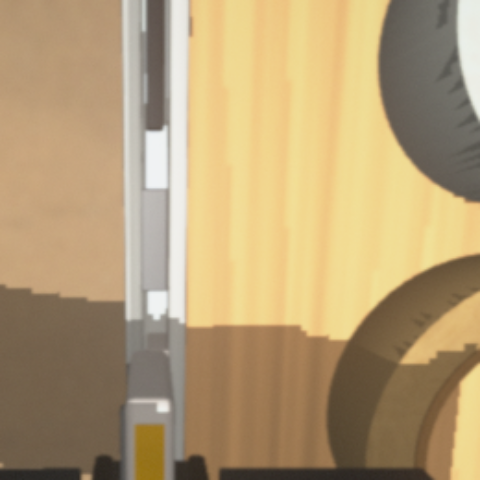

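Call:
{"api": "drive_tool", "payload": {
  "increments": "-0.7 10 -0.4 0 255;0 12 0 0 255;0 8 0 0 255;0 6 0 0 255;0 0 0 0 255;0 0 0 0 255"
}}

```text
time: 13.0
position: [0.5346, -0.2069, 0.1008]
tool_rot: [-1.571, 0.011, -0.012]
ft_force: [-0.5, 0.1, -1.3]
grip_width: 0.108
```

```bash
python3 - <<'E'
from h import *
np.set_printoptions(precision=4,suppress=True)
plan([.5355,-.206,.0746],-.7)
d=get_image("wrist");crop(d["img"],230,100,340,230,5,"pics/j.png")
E
```

```text
t 13.0 pos [ 0.5346 -0.2069  0.1008] toolx [ 0.9999 -0.0147  0.0005] tooly [ 0.0005 -0.0002 -1.    ] shift [ 0.9173 26.1739  0.9092] F [-0.4831  0.149  -1.2714] w 0.10750244245784665
toolx ang -0.842151067467125 turn about tool y -0.14215106746712536
```

View pics/j.png

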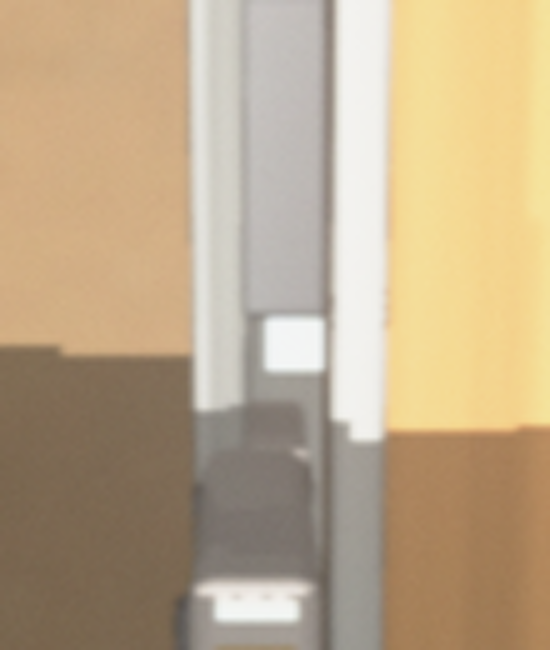

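Call:
{"api": "drive_tool", "payload": {
  "increments": "0.8 0 0.6 0 255;0 5 0 0 255;0 5 0 0 255;0 4 0 0 255;0 3 0 0 255;0 0 0 0 255;0 0 0 0 255"
}}

```text
time: 13.92
position: [0.535, -0.2063, 0.0836]
tool_rot: [-1.571, 0.012, -0.011]
ft_force: [-0.5, 0.3, -0.5]
grip_width: 0.115
```

```bash
python3 - <<'E'
from h import *
np.set_printoptions(precision=4,suppress=True)
plan([.5355,-.206,.0746],-.7)
d=get_image("wrist");crop(d["img"],230,100,340,230,5,"pics/k.png")
E
```

```text
t 13.93 pos [ 0.535  -0.2063  0.0836] toolx [ 0.9999 -0.0148 -0.0002] tooly [-0.0002 -0.0001 -1.    ] shift [0.4566 8.9656 0.284 ] F [-0.53    0.3098 -0.5479] w 0.11502600461226085
toolx ang -0.8476264568457011 turn about tool y -0.14762645684569975
```

View pics/k.png

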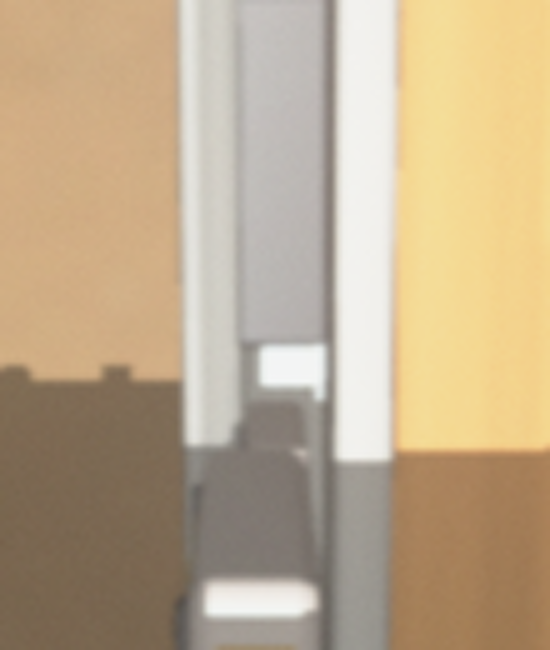

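Call:
{"api": "drive_tool", "payload": {
  "increments": "0.4 3 0.2 0 255;0 2 0 0 255;0 1 0 0 255;0 0 0 0 255",
  "squeeze": 60
}}

```text
time: 14.48
position: [0.5358, -0.2062, 0.0783]
tool_rot: [-1.571, 0.011, -0.012]
ft_force: [-1.5, -0.4, 5.6]
grip_width: 0.112
```

Call:
{"api": "drive_tool", "payload": {
  "increments": "0 1.5 0 0 255;0 0 0 0 255;0 0 0 0 255"
}}

```text
time: 14.85
position: [0.5358, -0.2062, 0.077]
tool_rot: [-1.572, 0.011, -0.012]
ft_force: [-2.3, 1.0, 6.6]
grip_width: 0.113
```

Call:
{"api": "drive_tool", "payload": {
  "increments": "0 1 0 0 255;0 0 0 0 255;0 0 0 0 255"
}}

```text
time: 15.22
position: [0.5358, -0.2062, 0.0761]
tool_rot: [-1.572, 0.011, -0.012]
ft_force: [-2.5, -0.0, 7.7]
grip_width: 0.107
```

Call:
{"api": "drive_tool", "payload": {
  "increments": "-0.3 1 0 0 255;0 0 0 0 255;0 0 0 0 255"
}}

```text
time: 15.6
position: [0.5358, -0.2062, 0.0753]
tool_rot: [-1.572, 0.011, -0.012]
ft_force: [-2.3, 1.1, 8.1]
grip_width: 0.112
```

Call:
{"api": "drive_tool", "payload": {
  "increments": "0 1 0 0 255;0 0 0 0 255;0 0 0 0 255"
}}

```text
time: 15.98
position: [0.5358, -0.2062, 0.0745]
tool_rot: [-1.572, 0.011, -0.012]
ft_force: [-2.3, 0.6, 9.3]
grip_width: 0.112
```

Call:
{"api": "drive_tool", "payload": {
  "increments": "0 1 0 0 255;0 0 0 0 255;0 0 0 0 255"
}}

```text
time: 16.35
position: [0.5359, -0.2062, 0.0745]
tool_rot: [-1.572, 0.011, -0.012]
ft_force: [-4.5, 2.2, 15.0]
grip_width: 0.112
```

Call:
{"api": "drive_tool", "payload": {
  "increments": "0 0.7 0 0 255;0 0 0 0 255;0 0 0 0 255;0 0 0 0 255"
}}

```text
time: 16.85
position: [0.5359, -0.2063, 0.0745]
tool_rot: [-1.573, 0.011, -0.012]
ft_force: [-5.9, 1.6, 19.0]
grip_width: 0.111
```

```bash
python3 - <<'E'
from h import *
np.set_printoptions(precision=4,suppress=True)
plan([.5355,-.206,.0746],-.7)
w=get_image("wrist");crop(w["img"],230,80,350,240,4,"pics/l1.png")
a=get_image("side");crop(a["img"],180,90,320,220,4,"pics/l2.png")
b=get_image("scene");crop(b["img"],300,150,480,310,4,"pics/l3.png")
A=[cv2.resize(cv2.imread(f"pics/l{i}.png"),(400,400)) for i in(2,3)];cv2.imwrite("pics/l.png",np.hstack(A))
plan([.5355,-.206,.0746],-.7)
E
```

```text
t 16.85 pos [ 0.5359 -0.2063  0.0745] toolx [ 0.9999 -0.0148  0.0007] tooly [ 0.0007 -0.0019 -1.    ] shift [-0.4286 -0.1085  0.2521] F [-5.8694  1.6379 19.0318] w 0.11051230155914424
toolx ang -0.8456912883273845 turn about tool y -0.14569128832738443
t 17.0 pos [ 0.5359 -0.2063  0.0745] toolx [ 0.9999 -0.0148  0.0008] tooly [ 0.0007 -0.0019 -1.    ] shift [-0.449  -0.1063  0.2513] F [-5.5443  2.6249 19.5915] w 0.11025375774857969
toolx ang -0.8465619273602071 turn about tool y -0.14656192736021012
```

View pics/l.png

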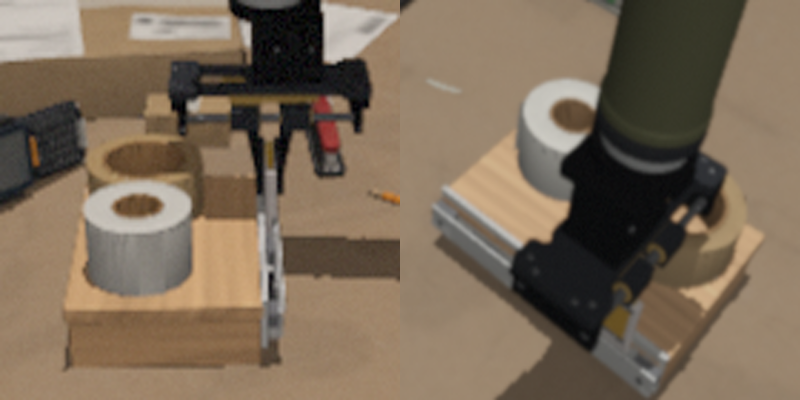

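View pics/l1.png

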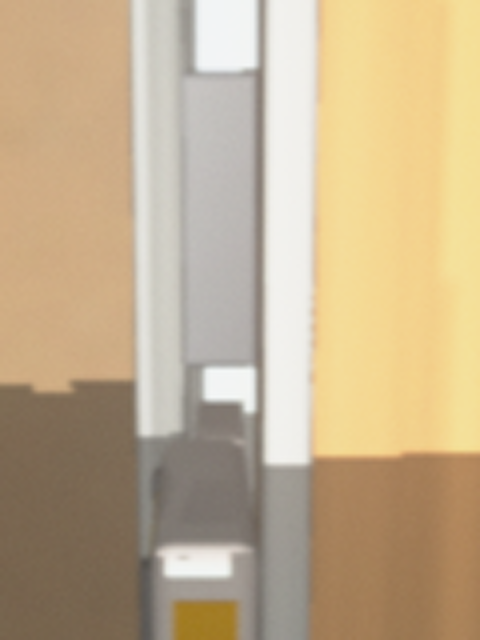

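```bash
python3 -c "
from bench import workorder,ctrl
print(workorder.close_job());print(ctrl.get_state()['ft_force'],ctrl.get_state()['position'])"
```

```text
the job is handed in; nothing more can be done
None
the job is handed in; nothing more can be done
```

I took the yellow-card holder out of its stand and pushed it down behind the lip in the right bay, in front of the brown roll, card facing outward. The job was handed in at about 17 s with the gripper still holding it pressed home.

**Pressed home:** The spring pushed back with about 5.6 N at first and 9.3 N when flush. After that the tool stopped moving at z = 0.0745 m, against 0.0746 m predicted for the channel floor. The force meanwhile rose to about 19 N, and the grip was 60 N with no slip seen.

**Position:** From the wrist camera, the holder sits in the bay opening between the grey blocks, within about 0.5 mm of the target in x and y.

**Other objects:** The final pictures show both rolls still in place. The blue-card holder was still in its stand when I last saw it, just after the lift; nothing came near it after that.

**Disagreements:**
- A sideways force of about 5.5 N in -x remained at the end, because the holder leans lightly on the channel's back face.
- The first camera estimates of the shelf's yaw (about -1.2°) differed from the closer wrist view (about -0.7°). I used the wrist value.

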